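# Nest the sample cup and hold it up at the cam lift's top

## Task

Set the orange sample cup upright into the blue carrier cup on the small cam lift, lowering it in rather than dropping it. Then take the lift's red-handled cam lever, swing it up until it stands straight up, where the cam lifts the cup highest for the optical reader, and hold it there: the lever springs back if let go, so the program finishes while still holding the lever at the top. Leave the tube rack, the bottle and the culture flask where they are.

Things in the scene. Friction and masses are not known exactly. Their poses are not given: they have to be found in the camera images.
- cup: Loose orange sample cup, open tapered round plastic cup, 80 tall, outer diameter 44 at the foot and 55 at the rim, wall 3, floor 4 thick, 40 to 90 g; starts upright on the bench. Origin: centre of its underside; z up along its axis.
- carrier (a point): Blue tapered carrier cup, fixed on the lift's plate and moving up with it: 35 tall, outer diameter 62 at the foot, 74 at the rim, wall 4, floor 4 (inner diameter 54 at the floor, 66 at the mouth). This point: centre of its inner floor, 105 above the bench with lift at 0; z up. The seated cup's origin lies here; it sticks out 49 above the carrier's rim.
- base: Cam lift bolted down: grey foot 150 x 210 x 10 (x -75 to 75, y -85 to 125), white cheeks, brass eccentric. Origin: on the bench below the carrier's axis. x: in the lever's swing plane; y: along the cam axle, which lies 60 above the bench over the origin. Lever on its -y side; on its +y side the optical reader, white post with black head, x -25 to 25, y 77 to 123, 202 high.
- lever_grip (a point): Place to hold the lever, on its red handle's axis at base y = -96. Lever: steel bar 10 thick in the plane base y = -60; handle: round bar, diameter 16, parallel to the axle and 100 from it, base y -60 out to -124, to be pinched from above with fingers closing along base x; it may turn between them. With lever angle q it lies at base x = -100 sin(1.396 - q), height 60 + 100 cos(1.396 - q) (mm).
- lever (a joint): Lever angle, rad. 0: lever low, pointing to base -x, 10 degrees above level; grows as it swings up and over towards +x. 1.396: straight up, lift highest; beyond it the lift falls again; stop at 2.0. Starts at 0 to 0.3, kept there by friction; let go at the top, a spring and the load swing it back to about 0.4. Holding it at the top takes 2 to 7 N on the handle.
- lift (a joint): Height of the lift plate above its lowest position, m: 0.017 (cos(lever - 1.396) - 0.174), driven by the lever's eccentric alone; 0.014 at the highest point.
- tube_rack: Bystander: green tube rack 60 x 130 x 60 with two blue-capped tubes up to 92 high. Origin: centre of its underside.
- media_bottle: Bystander: clear bottle with white cap, diameter 68, 150 tall. Origin: centre of its underside.
- flask: Bystander: clear flat culture flask lying on the bench, 100 x 75 x 32, with a red cap towards its -x, 82 from its origin. Origin: centre of its underside.
There are look-alikes about, which are no part of the job. There is more than one size of the cup; the job needs the middle-sized.

How it is judged:
On the way, in this order (a step that is already met when the one before it is completed fails the run):
1. the cup stands in the carrier, let go, with the lift still low (horizontal distance between cup and carrier below 0.008 m and z of cup in the frame of carrier between -0.003 and 0.003 m and angle between cup's own z axis and vertical below 0.12 rad and contact force between cup and the fingers below 0.1 N and contact force between cup and the arm below 0.1 N and value of joint lever below 0.8 rad), for 0.2 s.
2. the lever is at the top with the cup still in the carrier (horizontal distance between cup and carrier below 0.008 m and z of cup in the frame of carrier between -0.003 and 0.003 m and angle between cup's own z axis and vertical below 0.12 rad and value of joint lever between 1.196 and 1.596 rad), for 0.2 s.
At the end, for the whole second after the job is handed in: Fingers hold the lever (over 0.5 N), at rest within 0.2 rad of straight up, lift within 1 mm of highest; the cup stands in the carrier, within 8 mm of its axis, foot within 3 mm of its inner floor, tilted under 0.12 rad; the robot touches neither cup nor carrier (all of step 2 and contact force between cup and the fingers below 0.1 N and contact force between cup and the arm below 0.1 N and value of joint lift above 0.013 m and velocity of joint lever between -0.15 and 0.15 rad/s and contact force between lever and the fingers above 0.5 N and contact force between lift and the fingers below 0.2 N and contact force between lift and the arm below 0.2 N); the arm keeps its last pose, push and grip.
It fails at once if the tube rack is moved more than 15 mm or tipped (distance of tube_rack from where it was at the start of the episode above 0.015 m or angle between tube_rack's own z axis and vertical above 0.2 rad).
It fails at once if the bottle is moved more than 15 mm or tipped (distance of media_bottle from where it was at the start of the episode above 0.015 m or angle between media_bottle's own z axis and vertical above 0.2 rad).
It fails at once if the culture flask is moved more than 15 mm or tipped (distance of flask from where it was at the start of the episode above 0.015 m or angle between flask's own z axis and vertical above 0.2 rad).
It fails at once if the cup is dropped (falls freely faster than 0.5 m/s, over about 13 mm) (linear speed of cup above 0.5 m/s and contact force between cup and the fingers below 0.1 N and contact force between cup and the arm below 0.1 N).
It fails at once if the cup is tipped more than 0.9 rad (angle between cup's own z axis and vertical above 0.9 rad).
It also fails if it takes over 51 s, if anything falls off the work surface, if the arm or the gripper's body presses on something with over 40 N, if the wrist force passes 120 N, or if a joint passes its speed limit or range.

## Robot

A 6-joint arm with a two-finger parallel gripper is mounted at the origin on the work surface. World frame = base frame: x ahead of the robot, y to its left, z up, the work surface at z = 0. Lengths are in m, angles in rad, forces in N, time in s.
With the tool pointing down it reaches from about 0.3 to 0.95 m from the base axis. Payload 3.1 kg.
Tool frame: the origin (TCP) lies between the finger pads; the fingertips stand 22 mm ahead of it and the grasp point (between the pads) lies 3 mm ahead of it (tip_reach is the distance from the TCP to the fingertips, in m); y points along the fingers, x is the direction in which the jaws open and shut, and the axes are right-handed (so a half turn about y gives the same grasp; the last joint's range is limited). The gripper opens to 85 mm and grips with 20 to 120 N. Pads are 22 mm wide; open, the fingers measure 114 mm over their backs; the gripper's body (76 mm by 85 mm) begins 54 mm behind the grasp point. The pads swing forward as they close: fully open they stand 13 mm farther back than shut.
Start: joints at [1.183, 0.308, 1.634, -0, 1.2, -0.07], TCP at [0.195, 0.594, 0.253] pointing down, gripper open.
Joint ranges: [-3.06, 3.06], [-0.79, 1.96], [0.05, 2.63], [-1.19, 4.34], [0.05, 2.64], [-2.94, 2.94]. Speed limits (rad/s): [2.79, 2.79, 3.14, 3.14, 3.14, 3.14].

## Interface

Orientations are given as a 3x3 rotation matrix whose columns are the frame's x, y, z axes.
In Python, from rig import read_state, grab_frame, camera_model, close_job, tip_reach gives the robot as it stands. The module is installed in compiled form; this text tells all that it offers.
- The arm moves only by the tool drive_tool, never from a script. Its argument "commands" is text: rows parted by semicolons, each of 5 numbers parted by spaces: the opening, from -1 (shut) to 1 (fully open), then the shift along the world's x, y, z as a fraction of full scale, then the turn about the world's z as a fraction of full scale. In form: jaw tx ty tz twist; .... A call has 1 to 10 rows; each row shifts and turns the commanded pose from where the row before left it; what a row does not reach is not made up. Full scale, the value 1, is 0.02 m for a shift and 0.08 rad for a turn. A row lasts 1/12 s, in which the tool goes at most 41.7 mm and 7.16 degrees, less where a joint would pass 70% of its speed; a pose out of reach is approached as far as the arm can. A call with a number of a shift or a turn outside -1 to 1 is refused whole. A call with a gripper value outside its range is refused whole. The fingers move at their own pace and stop on an object; "newtons" is the grip in N (left out, the last holds). Time passes only in rows, so rows that do not move let the fingers close. It gives the time, the measured TCP pose, the force and the opening at its end, in the units of the state.
- read_state(): the state, without advancing time (a new reading comes with each control period).
- grab_frame(name): name is "side" or "top"; returns the picture (400x640x3 uint8, red, green, blue); there is no depth.
- camera_model(name): a dict with "fovy" (degrees; the focal length in pixels is half the picture's height over the tangent of half this angle, whatever the lens; pixels are square), "cx", "cy" (the principal point, pixels), "distortion" ([k1, k2, p1, p2, k3] as OpenCV has them; the pictures are not rectified), "R" (3x3) and "t" (3): a world point X has camera coordinates R X + t. Camera axes: x right, y down, z forward; pixel columns grow to the right and rows downward; lengths in m; the calibration is good to about 2 mm. A picture is of the moment at which its call begins. camera_model takes no time and is no camera call.
- close_job(): hands the job in, once; it reports no verdict.
The state is a dict: "t": time; "joint_positions": joint angles; "dq": joint speeds; "effort": joint torques, N m; "tcp_pos": TCP position; "eef_rot": TCP orientation; "force": force on the tool from outside, world axes, zero at the start; "ft_torque": the same for the moment, N m; "opening": finger opening in m.
Only numpy, scipy, OpenCV 4.12 (cv2) and the standard library are available. Lean on these libraries where they do the work, as an engineer would, in place of code of your own. Each camera call takes 0.05 s, during which the arm holds its last target. There are 200 camera calls.

## Working session

There is one attempt and no reset: what is moved stays moved. The work goes in short steps, Python scripts to look and compute and a tool call to move; the robot and the scene stay as the last step left them, time stands still between calls to the robot, and variables do not carry over. Pictures are saved under pics/ and viewed, about 8 in all and at most 12, crops included, and the job is handed in when it is done.

Besides the shell and the picture viewer there is one more tool, called as a command line: name --argument value ..., lists and objects as JSON in quotes. drive_tool: Moves the arm, as the interface text tells. Its arguments: {"type":"object","properties":{"commands":{"type":"string"},"newtons":{"type":"number"}},"required":["commands"]}

```bash
mkdir -p pics; cat > h.py <<'E'
import numpy as np, cv2
from rig import *
def shot(n,f):
    im=grab_frame(n); cv2.imwrite(f'pics/{f}.png',im[:,:,::-1]); return im
def K(n):
    c=camera_model(n); f=200/np.tan(np.radians(c['fovy'])/2)
    return np.array([[f,0,c['cx']],[0,f,c['cy']],[0,0,1]]),np.array(c['distortion'],float),np.array(c['R']),np.array(c['t'])
def ray(n,u,v):
    k,d,R,t=K(n); p=cv2.undistortPoints(np.array([[[u,v]]],float),k,d)[0,0]
    return -R.T@t, R.T@np.array([p[0],p[1],1])
def onz(n,u,v,z):
    o,d=ray(n,u,v); return o+d*(z-o[2])/d[2]
def proj(n,X):
    k,d,R,t=K(n); return cv2.projectPoints(np.array(X,float).reshape(-1,1,3),cv2.Rodrigues(R)[0],t,k,d)[0][:,0]
E
python3 - <<'E'
from h import *
a=shot('top','t0');b=shot('side','s0')
for n in('top','side'):
    k,d,R,t=K(n);print(n,k[0,0],d,-R.T@t,R[2])
s=read_state();print(s['t'],s['tcp_pos'],s['eef_rot'],s['opening'],tip_reach)
E
```

```text
top 489.8792081234911 [-0.12615432  0.          0.          0.          0.        ] [0.39333978 0.00241479 1.55912486] [ 9.93909222e-02 -9.49079866e-04 -9.95048011e-01]
side 441.18168729662483 [-0.11997001  0.          0.          0.          0.        ] [ 0.38644049 -0.72998353  1.00209727] [ 0.13621823  0.6262684  -0.76761481]
0.1 [0.19504334 0.5930546  0.25216531] [[ 3.12443021e-01 -7.90963062e-04 -9.49936173e-01]
 [ 9.49934199e-01 -1.94224383e-03  3.12443989e-01]
 [-2.09213932e-03 -9.99997801e-01  1.44522333e-04]] 0.08568780209262114 0.022
```

View pics/t0.png

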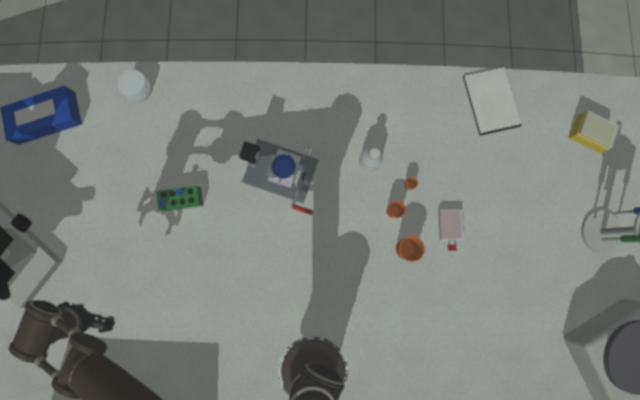

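View pics/s0.png

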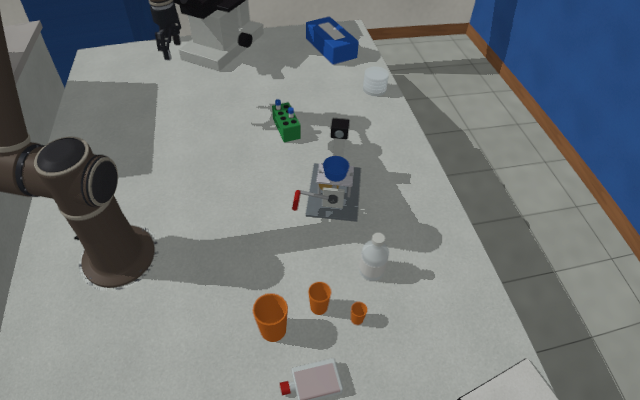

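The top view shows three orange cups: large at (410,249), middle at (397,209) and small at (411,183). The blue carrier is at (284,165), the red lever handle at (302,209), the flask's red cap at (452,246), and the blue tray at (40,115) is irrelevant. In the side view the cups are at (271,317), (319,298) and (359,313), the carrier at (336,168) and the handle at (297,200). I choose the middle cup and will check its diameter and height.

```bash
cat > m.py <<'E'
from h import *
def blobs(n,im,kind,mn=15):
    h=cv2.cvtColor(im,cv2.COLOR_RGB2HSV)
    H,S,V=[h[:,:,i].astype(int) for i in range(3)]
    m={'orange':(H>=5)&(H<22)&(S>140)&(V>60),'blue':(H>105)&(H<128)&(S>120)&(V>30),'red':((H<5)|(H>172))&(S>130)&(V>60)}[kind]
    nn,l,st,c=cv2.connectedComponentsWithStats(m.astype(np.uint8))
    return [(st[i],c[i],l==i) for i in range(1,nn) if st[i][4]>=mn]
if __name__=='__main__':
    for n,f in(('top','t0'),('side','s0')):
        im=cv2.imread(f'pics/{f}.png')[:,:,::-1].copy()
        for k in('orange','blue','red'):
            for s,c,m in blobs(n,im,k):
                if s[4]<5000: print(n,k,s,c.round(1),'z0.08:',onz(n,*c,.08).round(3),'z.136',onz(n,*c,.137).round(3))
    im=cv2.imread('pics/t0.png'); im2=cv2.imread('pics/s0.png')
    a=cv2.resize(im[120:270,230:470],None,fx=3.2,fy=3.2,interpolation=3)[:,:768]
    cv2.imwrite('pics/c1.png',a)
    b=cv2.resize(im2[100:350,235:405],None,fx=2.4,fy=2.4,interpolation=3)
    cv2.imwrite('pics/c2.png',b)
E
python3 m.py
```

```text
top orange [405 178  11  10  65] [409.9 182.5] z0.08: [ 0.589 -0.286  0.08 ] z.136 [ 0.581 -0.275  0.137]
top orange [388 201  17  15 155] [394.9 208.1] z0.08: [ 0.509 -0.24   0.08 ] z.136 [ 0.505 -0.23   0.137]
top orange [398 237  26  23 321] [408.3 246.5] z0.08: [ 0.393 -0.281  0.08 ] z.136 [ 0.393 -0.27   0.137]
top blue [   1   87   79   56 2236] [ 42.1 116. ] z0.08: [0.785 0.891 0.08 ] z.136 [0.77  0.857 0.137]
top blue [273 156  22  21 365] [283.1 165.8] z0.08: [0.633 0.103 0.08 ] z.136 [0.623 0.099 0.137]
top blue [176 189   6   5  24] [178.7 191. ] z0.08: [0.549 0.422 0.08 ] z.136 [0.543 0.406 0.137]
top blue [160 201   5   5  21] [162.  202.8] z0.08: [0.512 0.472 0.08 ] z.136 [0.507 0.454 0.137]
top red [294 206  13   5  30] [299.3 208.2] z0.08: [0.504 0.05  0.08 ] z.136 [0.499 0.048 0.137]
top red [449 246   6   4  22] [451.5 247.4] z0.08: [ 0.393 -0.414  0.08 ] z.136 [ 0.393 -0.398  0.137]
side orange [ 368   23  272  238 4016] [528.1 119. ] z0.08: [1.341 0.253 0.08 ] z.136 [1.282 0.193 0.137]
side orange [319 184  12   5  30] [323.8 185.5] z0.08: [0.589 0.079 0.08 ] z.13
[... 253 characters left out ...]
[351 302  16  23 284] [358.  312.4] z0.08: [ 0.585 -0.315  0.08 ] z.136 [ 0.572 -0.341  0.137]
side blue [ 306   17   52   47 1400] [331.5  41.4] z0.08: [0.782 0.836 0.08 ] z.136 [0.758 0.739 0.137]
side blue [275 100   6   5  24] [277.5 102. ] z0.08: [0.514 0.479 0.08 ] z.136 [0.506 0.405 0.137]
side blue [288 107   6   7  30] [290.3 110.2] z0.08: [0.55  0.428 0.08 ] z.136 [0.54  0.356 0.137]
side blue [323 156  26  26 513] [335.5 167.8] z0.08: [0.637 0.14  0.08 ] z.136 [0.621 0.087 0.137]
side red [292 190   8  20  91] [295.7 199.8] z0.08: [0.502 0.041 0.08 ] z.136 [ 0.495 -0.007  0.137]
side red [280 381  10  14 101] [284.6 387.7] z0.08: [ 0.394 -0.451  0.08 ] z.136 [ 0.394 -0.469  0.137]
```

View pics/c1.png

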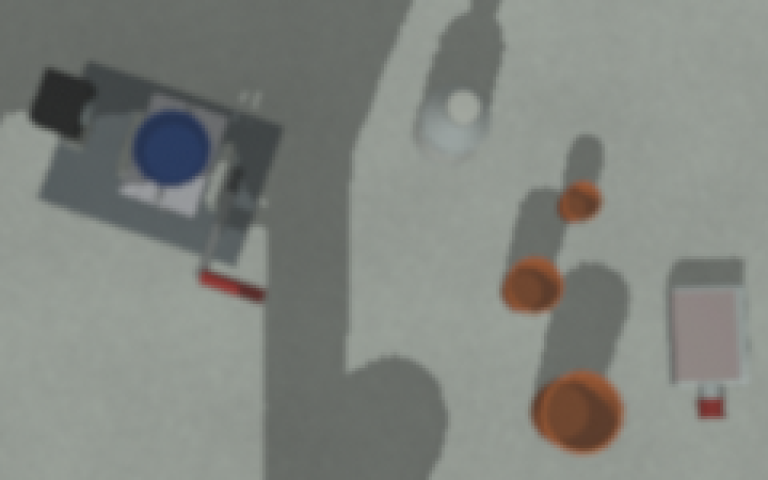

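View pics/c2.png

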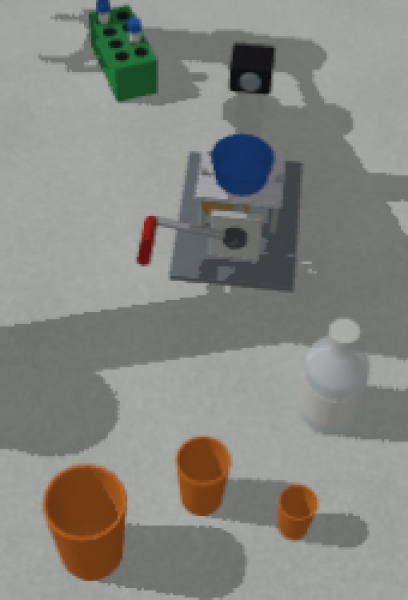

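```bash
cat > m2.py <<'E'
from h import *
def tri(a,b):
    (o1,d1),(o2,d2)=ray('top',*a),ray('side',*b)
    A=np.c_[d1,-d2];s=np.linalg.lstsq(A,o2-o1,rcond=None)[0]
    p,q=o1+s[0]*d1,o2+s[1]*d2
    return (p+q)/2,np.linalg.norm(p-q)
def sat(im,box,hue,smin):
    x0,y0,x1,y1=box
    h=cv2.cvtColor(cv2.resize(im[y0:y1,x0:x1],None,fx=8,fy=8,interpolation=cv2.INTER_CUBIC),cv2.COLOR_RGB2HSV).astype(int)
    H=h[...,0]; ok=((H>=hue[0])|(H<=hue[1])) if hue[0]>hue[1] else ((H>=hue[0])&(H<=hue[1]))
    m=(ok&(h[...,1]>smin)).astype(np.uint8)
    n,l,st,c=cv2.connectedComponentsWithStats(m); i=1+st[1:,4].argmax()
    ys,xs=np.nonzero(l==i); f=lambda v,o:(v+.5)/8-.5+o
    return f(xs,x0),f(ys,y0)
E
python3 - <<'E'
from m2 import *
T=cv2.imread('pics/t0.png')[:,:,::-1].copy();S=cv2.imread('pics/s0.png')[:,:,::-1].copy()
for nm,tb,sb,hue,sm in(('cup',(382,195,406,222),(304,276,336,320),(3,25),110),('carr',(266,148,302,184),(318,150,354,184),(100,130),80),('red',(288,200,320,218),(286,184,304,214),(165,8),100)):
    for n,im,b in(('top',T,tb),('side',S,sb)):
        x,y=sat(im,b,hue,sm); e=[x.min(),x.max(),y.min(),y.max()]
        print(nm,n,np.round(e,2),'c',x.mean().round(2),y.mean().round(2))
        if nm=='red':
            P=np.c_[x,y];u=np.linalg.svd(P-P.mean(0),full_matrices=False)[2][0];s=(P-P.mean(0))@u
            print('  ends',(P.mean(0)+u*np.percentile(s,1)).round(2),(P.mean(0)+u*np.percentile(s,99)).round(2))
for c in((190,153),(302,162),(294,291),(170,279)):
    print('foot',onz('side',235+c[0]/2.4,100+c[1]/2.4,.01).round(4))
for c in((88,60),(284,127),(235,267),(38,197)):
    print('footT',onz('top',230+c[0]/3.2,120+c[1]/3.2,.01).round(4))
E
```

```text
cup top [387.06 405.44 200.19 216.44] c 396.17 208.71
cup side [308.06 330.56 281.44 314.44] c 318.97 297.15
carr top [271.31 294.94 154.19 177.06] c 283.12 165.73
carr side [322.44 348.81 155.31 181.31] c 335.51 167.87
red top [292.44 311.31 204.69 212.81] c 301.12 208.78
  ends [292.81 206.07] [310.78 211.94]
red side [291.81 299.94 189.56 209.94] c 295.84 199.66
  ends [297.69 189.96] [293.98 209.42]
foot [0.5935 0.2359 0.01  ]
foot [0.735  0.1934 0.01  ]
foot [ 0.6698 -0.0111  0.01  ]
foot [0.529  0.0335 0.01  ]
footT [0.7309 0.1925 0.01  ]
footT [ 0.6659 -0.0063  0.01  ]
footT [0.5243 0.0398 0.01  ]
footT [0.5907 0.2381 0.01  ]
```

```bash
python3 - <<'E'
from m2 import *
def far(n,u,v,z,r):  # rim's far edge point -> centre
    p=onz(n,u,v,z); o=ray(n,u,v)[0]; d=p-o; d[2]=0; return p-r*d/np.linalg.norm(d)
# side: topmost rim px above centre column; the camera looks along +y mostly
for z in(.137,.139):
    a=onz('top',283.12,165.63,z)
    b=(onz('side',335.6,155.31,z)); k=K('side')[2]; f=k[2].copy(); f[2]=0; f/=np.linalg.norm(f)
    print('carr',z,a.round(4),(b-.037*f).round(4))
z=.08
R=.0275/1.48*489.9
print('Rpx',R)
print('cup top',onz('top',405.44-R,200.19+R,z).round(4))
b=onz('side',(308.06+330.56)/2,281.44,z);print('cup side',(b-.0275*f).round(4))
for a,b in(((292.81,206.07),(297.69,189.96)),((310.78,211.94),(293.98,209.42)),((301.12,208.78),(295.84,199.66))):
    print('red',*tri(a,b))
print('tri cup rim',tri((405.44-R,200.19+R),proj('side',b_:= (onz('side',(308.06+330.56)/2,281.44,z)-.0275*f))[0]))
E
```

```text
carr 0.137 [0.6239 0.0988 0.137 ] [0.6249 0.0981 0.137 ]
carr 0.139 [0.6236 0.0987 0.139 ] [0.6244 0.0961 0.139 ]
Rpx 9.102871621621622
cup top [ 0.5057 -0.2443  0.08  ]
cup side [ 0.5085 -0.2467  0.08  ]
red [0.51104988 0.06975006 0.08625088] 0.00346818091500179
red [0.49328751 0.01548515 0.07103863] 0.0006687452913418263
red [0.50277551 0.04490922 0.07561123] 0.0007986151274026482
tri cup rim (array([ 0.50746596, -0.24498177,  0.07685253]), np.float64(0.002986345778106671))
```

drive_tool --commands "1 0.37 -1 0 0;1 0.37 -1 0 0;1 0.37 -1 0 0;1 0.37 -1 0 0;1 0.37 -1 0 0;1 0.37 -1 0 0;1 0.37 -1 0 0;1 0.37 -1 0 0;1 0.37 -1 0 0;1 0.37 -1 0 0" --newtons 30

```text
t: 0.93
tcp_pos: [0.2693, 0.3924, 0.2528]
eef_rot: [[0.312, -0.001, -0.95], [0.95, -0.001, 0.312], [-0.001, -1.0, 0.0]]
force: [0.6, 0.5, 0.6]
opening: 0.0854
```

drive_tool --commands "1 0.37 -1 0 0;1 0.37 -1 0 0;1 0.37 -1 0 0;1 0.37 -1 0 0;1 0.37 -1 0 0;1 0.37 -1 0 0;1 0.37 -1 0 0;1 0.37 -1 0 0;1 0.37 -1 0 0;1 0.37 -1 0 0"

```text
t: 1.77
tcp_pos: [0.3431, 0.1926, 0.2529]
eef_rot: [[0.312, -0.001, -0.95], [0.95, -0.0, 0.312], [-0.0, -1.0, 0.0]]
force: [-0.3, 0.1, -0.3]
opening: 0.0852
```

drive_tool --commands "1 0.37 -1 0 0;1 0.37 -1 0 0;1 0.37 -1 0 0;1 0.37 -1 0 0;1 0.37 -1 0 0;1 0.37 -1 0 0;1 0.37 -1 0 0;1 0.37 -1 0 0;1 0.37 -1 0 0;1 0.37 -1 0 0"

```text
t: 2.6
tcp_pos: [0.4171, -0.0073, 0.2529]
eef_rot: [[0.313, -0.001, -0.95], [0.95, 0.0, 0.313], [-0.0, -1.0, 0.001]]
force: [0.3, -1.4, -0.1]
opening: 0.0856
```

drive_tool --commands "1 0.37 -1 0 0;1 0.37 -1 0 0;1 0.37 -1 0 0;1 0.37 -1 0 0;1 0.37 -1 0 0;1 0.37 -1 0 0;1 0.37 -1 0 0;1 0.37 -1 0 0;1 0.37 -1 0 0;1 0 0 0 0"

```text
t: 3.43
tcp_pos: [0.485, -0.1895, 0.2532]
eef_rot: [[0.315, 0.001, -0.949], [0.949, -0.002, 0.315], [-0.002, -1.0, -0.002]]
force: [0.4, -0.8, 0.1]
opening: 0.0857
```

drive_tool --commands "1 0.37 -0.95 0 0;1 0.37 -0.95 0 0;1 0.36 -0.9 0 0;1 0 0 -0.9 0;1 0 0 -0.9 0;1 0 0 -0.9 0;1 0 0 -0.9 0;1 0 0 0 0;1 0 0 0 0"

```text
t: 4.18
tcp_pos: [0.5047, -0.2411, 0.1799]
eef_rot: [[0.312, -0.003, -0.95], [0.95, 0.002, 0.312], [0.001, -1.0, 0.004]]
force: [-0.4, 0.3, 0.3]
opening: 0.0858
```

```bash
python3 - <<'E'
from m2 import *
T=shot('top','t1');S=shot('side','s1');s=read_state();print(s['tcp_pos'])
a=cv2.resize(T[160:280,340:460],None,fx=4,fy=4,interpolation=2)
b=cv2.resize(S[220:370,250:370],None,fx=4,fy=4,interpolation=2)[:480]
for n,im,(x0,y0) in(('top',a,(340,160)),('side',b,(250,220))):
    p=proj(n,[s['tcp_pos'],s['tcp_pos']*[1,1,0]+[0,0,.08]]);
    for q in p: cv2.circle(im,tuple(((q-[x0,y0]+.5)*4).astype(int)),3,(0,255,0),-1)
cv2.imwrite('pics/c3.png',np.hstack([a[:480],b])[:,:,::-1])
E
```

```text
[ 0.50647863 -0.24228581  0.18222763]
```

View pics/c3.png

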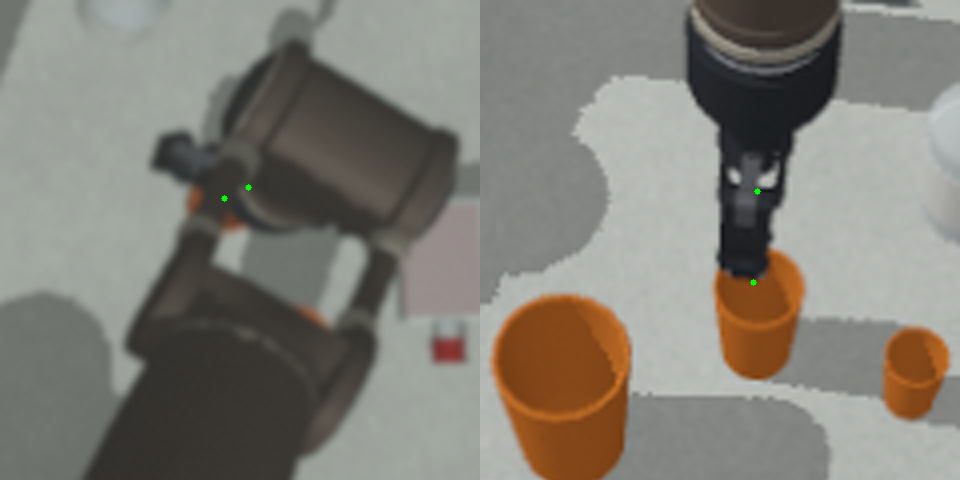

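The side crop shows the open fingers straddling the middle cup's rim at about (760,295), between the large and small cups, with the TCP column near its axis. I go down and grip it.

drive_tool --commands "1 0.03 -0.15 -0.5 0;1 0 0 -0.9 0;1 0 0 -0.9 0;1 0 0 -0.9 0;1 0 0 -0.9 0;1 0 0 -0.9 0;1 0 0 -0.7 0;1 0 0 -0.4 0;1 0 0 0 0;1 0 0 0 0"

```text
t: 5.12
tcp_pos: [0.5068, -0.2455, 0.0595]
eef_rot: [[0.313, 0.0, -0.95], [0.95, -0.0, 0.313], [-0.0, -1.0, -0.0]]
force: [0.6, 0.9, 0.8]
opening: 0.0859
```

drive_tool --commands "-1 0 0 0 0;-1 0 0 0 0;-1 0 0 0 0;-1 0 0 0 0;-1 0 0 0 0;-1 0 0 0 0;-1 0 0 0 0;-1 0 0 0 0;-1 0 0 0 0;-1 0 0 0 0" --newtons 30

```text
t: 5.95
tcp_pos: [0.5076, -0.2459, 0.0608]
eef_rot: [[0.313, 0.002, -0.95], [0.95, -0.001, 0.313], [-0.0, -1.0, -0.003]]
force: [-0.8, -0.1, 6.6]
opening: 0.053
```

drive_tool --commands "-1 0 0 0.3 0;-1 0 0 0.7 0;-1 0 0 1 0;-1 0 0 1 0;-1 0 0 1 0;-1 0 0 1 0;-1 0 0 1 0;-1 0 0 1 0;-1 0 0 1 0;-1 0 0 0.3 0"

```text
t: 6.78
tcp_pos: [0.508, -0.2461, 0.2288]
eef_rot: [[0.312, 0.005, -0.95], [0.95, -0.003, 0.312], [-0.001, -1.0, -0.005]]
force: [1.0, 0.1, -1.0]
opening: 0.0532
```

drive_tool --commands "-1 0.28 0.85 0 -0.978;-1 0.28 0.85 0 -0.978;-1 0.28 0.85 0 -0.978;-1 0.28 0.85 0 -0.978;-1 0.28 0.85 0 -0.978;-1 0.28 0.85 0 -0.978;-1 0.28 0.85 0 -0.978;-1 0.28 0.85 0 -0.978;-1 0.28 0.85 0 -0.978;-1 0.28 0.85 0 -0.978"

```text
t: 7.62
tcp_pos: [0.5619, -0.0743, 0.2241]
eef_rot: [[0.893, -0.002, -0.45], [0.45, 0.0, 0.893], [-0.002, -1.0, 0.001]]
force: [0.1, 0.0, -0.5]
opening: 0.0531
```

drive_tool --commands "-1 0.28 0.85 0 -0.978;-1 0.28 0.85 0 -0.978;-1 0.28 0.85 0 -0.978;-1 0.28 0.85 0 -0.978;-1 0.28 0.85 0 -0.978;-1 0.28 0.85 0 -0.978;-1 0.28 0.85 0 -0.978;-1 0.28 0.85 0 -0.978;-1 0.28 0.6 0 -0.978;-1 0.28 0.3 0 -0.978"

```text
t: 8.45
tcp_pos: [0.6178, 0.0805, 0.2239]
eef_rot: [[0.951, -0.002, 0.309], [-0.309, 0.0, 0.951], [-0.002, -1.0, -0.0]]
force: [0.4, -0.5, -0.2]
opening: 0.0531
```

drive_tool --commands "-1 0 0 0 0;-1 0 0 0 0;-1 0 0 0 0"

```text
t: 8.7
tcp_pos: [0.6177, 0.0782, 0.2244]
eef_rot: [[0.952, -0.002, 0.305], [-0.305, -0.0, 0.952], [-0.002, -1.0, -0.001]]
force: [0.6, -0.0, -0.8]
opening: 0.0529
```

```bash
python3 - <<'E'
from m2 import *
T=shot('top','t2');S=shot('side','s2');s=read_state();print(s['tcp_pos'],s['joint_positions'],s['opening'],s['force'],s['t'])
b=cv2.resize(S[60:230,260:420],None,fx=3.4,fy=3.4,interpolation=2)
cv2.imwrite('pics/c4.png',b[:,:,::-1])
p=s['tcp_pos'];print('proj tcp axis',proj('side',[p,p-[0,0,.06]]))
x,y=sat(S,(290,90,380,190),(3,25),110);print('cup side',x.min(),x.max(),y.min(),y.max())
E
```

```text
[0.61796317 0.07799633 0.22485526] [ 5.57601928e-02  3.31488073e-01  1.66319867e+00 -2.40567752e-04
  1.14792522e+00  3.67355642e-01] 0.05293695355098079 [-0.26113316 -0.86483132 -1.17343904] 8.8
proj tcp axis [[336.68537766 146.43050322]
 [335.48961691 162.91497951]]
cup side 325.6875 347.9375 133.3125 168.4375
```

View pics/c4.png

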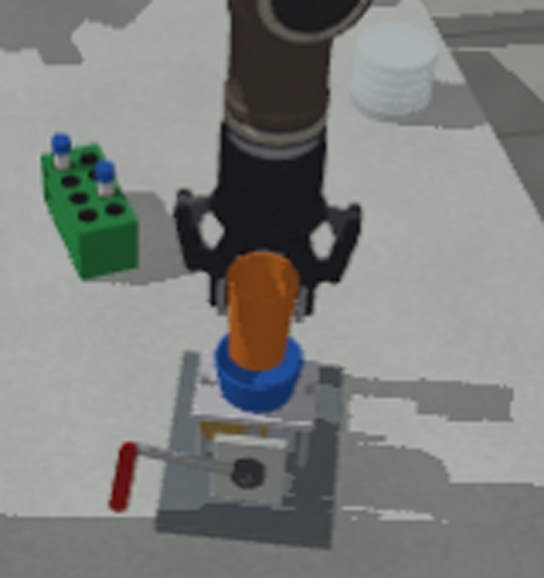

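```bash
python3 - <<'E'
from m2 import *
f=K('side')[2][2].copy(); f[2]=0; f/=np.linalg.norm(f)
S=cv2.imread('pics/s2.png')[:,:,::-1].copy()
x,y=sat(S,(290,90,380,190),(3,25),110)
w=y<y.min()+9; print('rim px',x[w].min(),x[w].max(),y.min())
lo=y>y.max()-4; print('foot px',x[lo].min(),x[lo].max(),y.max())
for z in(.161,.164,.167):
    r=onz('side',(x[w].min()+x[w].max())/2,y.min(),z+.08)-.0275*f
    g=onz('side',(x[lo].min()+x[lo].max())/2,y.max(),z)+.022*f
    print(z,r.round(4),g.round(4))
# same method on the carrier and cup at start for bias: far edge only
S0=cv2.imread('pics/s0.png')[:,:,::-1].copy()
x,y=sat(S0,(304,276,336,320),(3,25),110)
w=y<y.min()+9;lo=y>y.max()-4
print('start',(onz('side',(x[w].min()+x[w].max())/2,y.min(),.08)-.0275*f).round(4),(onz('side',(x[lo].min()+x[lo].max())/2,y.max(),0)+.022*f).round(4))
E
```

```text
rim px 325.6875 347.8125 133.3125
foot px 327.5625 342.5625 168.4375
0.161 [0.6189 0.0829 0.241 ] [0.6179 0.0832 0.161 ]
0.164 [0.6179 0.0796 0.244 ] [0.6171 0.0804 0.164 ]
0.167 [0.617  0.0763 0.247 ] [0.6163 0.0776 0.167 ]
start [ 0.5084 -0.2466  0.08  ] [ 0.5097 -0.2446  0.    ]
```

drive_tool --commands "-1 0.17 0.45 0 0;-1 0.16 0.45 0 0;-1 0 0 0 0;-1 0 0 -0.5 0;-1 0 0 -0.5 0;-1 0 0 -0.5 0;-1 0 0 -0.4 0;-1 0 0 -0.3 0;-1 0 0 -0.15 0;-1 0 0 0 0"

```text
t: 9.63
tcp_pos: [0.6243, 0.0965, 0.1767]
eef_rot: [[0.952, -0.002, 0.307], [-0.307, -0.0, 0.952], [-0.002, -1.0, -0.001]]
force: [-0.6, 0.4, -1.2]
opening: 0.0529
```

drive_tool --commands "-1 0 0 -0.1 0;-1 0 0 -0.1 0;-1 0 0 -0.1 0;-1 0 0 0 0"

```text
t: 9.97
tcp_pos: [0.6251, 0.0966, 0.1722]
eef_rot: [[0.952, -0.0, 0.307], [-0.307, -0.0, 0.952], [-0.0, -1.0, -0.0]]
force: [-0.8, 0.1, -0.8]
opening: 0.0532
```

drive_tool --commands "-1 0 0 -0.1 0;-1 0 0 -0.1 0;-1 0 0 0 0"

```text
t: 10.22
tcp_pos: [0.6249, 0.0967, 0.1679]
eef_rot: [[0.952, -0.001, 0.307], [-0.307, -0.0, 0.952], [-0.001, -1.0, -0.0]]
force: [0.1, 0.0, -2.0]
opening: 0.0527
```

drive_tool --commands "-1 0 0 -0.1 0;-1 0 0 0 0"

```text
t: 10.38
tcp_pos: [0.6252, 0.0967, 0.1661]
eef_rot: [[0.952, 0.0, 0.307], [-0.307, 0.0, 0.952], [0.0, -1.0, 0.0]]
force: [-0.3, -0.6, -0.9]
opening: 0.0533
```

drive_tool --commands "-1 0 0 -0.08 0;-1 0 0 0 0"

```text
t: 10.55
tcp_pos: [0.6254, 0.0969, 0.1658]
eef_rot: [[0.952, 0.0, 0.307], [-0.307, 0.0, 0.952], [0.0, -1.0, 0.0]]
force: [-1.9, 0.1, 3.7]
opening: 0.0528
```

Contact shows at +3.7 N, at the expected height. I release and back straight up.

drive_tool --commands "-0.1 0 0 0 0;0.3 0 0 0 0;0.6 0 0 0 0;1 0 0 0 0;1 0 0 0 0;1 0 0 0 0;1 0 0 0 0;1 0 0 0 0"

```text
t: 11.22
tcp_pos: [0.6251, 0.0967, 0.1645]
eef_rot: [[0.952, -0.0, 0.307], [-0.307, -0.0, 0.952], [-0.0, -1.0, -0.0]]
force: [-0.6, -0.2, 1.0]
opening: 0.0854
```

drive_tool --commands "1 0 0 0.3 0;1 0 0 0.8 0;1 0 0 1 0;1 0 0 1 0;1 0 0 1 0;1 0 0 1 0;1 0 0 0.4 0;1 0 0 0 0"

```text
t: 11.88
tcp_pos: [0.6269, 0.0969, 0.2782]
eef_rot: [[0.952, 0.006, 0.307], [-0.307, 0.001, 0.952], [0.006, -1.0, 0.002]]
force: [0.9, -0.2, 0.2]
opening: 0.0854
```

```bash
python3 - <<'E'
from m2 import *
S=shot('side','s3');T=shot('top','t3');s=read_state();print(s['tcp_pos'],s['t'])
b=cv2.resize(S[90:250,270:400],None,fx=3.4,fy=3.4,interpolation=2)
cv2.imwrite('pics/c5.png',b[:,:,::-1])
f=K('side')[2][2].copy(); f[2]=0; f/=np.linalg.norm(f)
x,y=sat(S,(310,120,365,185),(3,25),110);w=y<y.min()+9
print('rim',x[w].min(),x[w].max(),y.min(),(onz('side',(x[w].min()+x[w].max())/2,y.min(),.1855)-.0275*f).round(4))
P=np.c_[sat(S,(286,184,304,214),(165,8),100)];u=np.linalg.svd(P-P.mean(0),full_matrices=False)[2][0];d=(P-P.mean(0))@u
print('red side',P.mean(0),P.mean(0)+u*d.min(),P.mean(0)+u*d.max())
# model lever grip for q with base pose
yaw=np.radians(-17.9);bx=np.array([np.cos(yaw),np.sin(yaw)]);by=np.array([-bx[1],bx[0]]);o=np.array([.624,.0975])
for q in(0,.05,.1,.2,.3):
    a=1.396-q; X=[np.r_[o+bx*-.1*np.sin(a)+by*yy,.06+.1*np.cos(a)] for yy in(-.064,-.094,-.124)]
    print(q,np.round(X[1],4),proj('side',X).round(1).tolist(),proj('top',X)[1].round(1))
E
```

```text
[0.62487304 0.09670928 0.27437289] 11.9833
rim 326.9375 346.5625 145.3125 [0.625  0.0963 0.1855]
red side [295.83229675 199.86623984] [297.78284615 189.75411456] [293.87706872 210.00262025]
0 [0.5014 0.0383 0.0774] [[297.1, 192.9], [295.6, 201.1], [294.0, 209.6]] [303.3 209.1]
0.05 [0.5023 0.038  0.0823] [[297.5, 191.8], [295.9, 200.0], [294.3, 208.5]] [303.3 208.7]
0.1 [0.5035 0.0376 0.0871] [[297.9, 190.7], [296.3, 198.9], [294.8, 207.4]] [303.4 208.2]
0.2 [0.5066 0.0367 0.0966] [[299.0, 188.5], [297.5, 196.8], [295.9, 205.3]] [303.7 206.9]
0.3 [0.5105 0.0354 0.1057] [[300.5, 186.5], [298.9, 194.7], [297.4, 203.2]] [304.1 205.4]
```

View pics/c5.png

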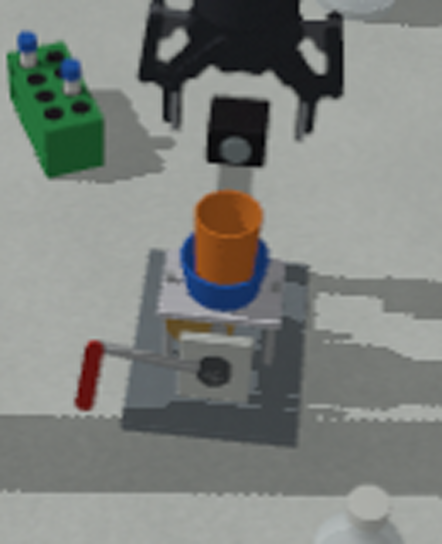

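The crop shows the orange cup upright and central in the blue carrier (rim at about (228,213)), the gripper clear above it, and the lever still low with its red handle at (90,375), so q ≈ 0.05. Next I grip the handle.

drive_tool --commands "0.3 -0.88 -0.43 0 0;0.3 -0.88 -0.43 0 0;0.3 -0.88 -0.43 0 0;0.3 -0.88 -0.43 0 0;0.3 -0.88 -0.43 0 0;0.3 -0.9 -0.44 0 0;0.3 -0.9 -0.44 0 0;0.3 0 0 -0.5 0;0.3 0 0 -1 0;0.3 0 0 -1 0"

```text
t: 12.82
tcp_pos: [0.5011, 0.0361, 0.2233]
eef_rot: [[0.952, 0.001, 0.307], [-0.307, 0.0, 0.952], [0.001, -1.0, 0.0]]
force: [-0.7, 0.3, -1.0]
opening: 0.0553
```

drive_tool --commands "0.3 0 0 -1 0;0.3 0 0 -1 0;0.3 0 0 -1 0;0.3 0 0 -0.8 0;0.3 0 0 0 0;0.3 0 0 0 0"

```text
t: 13.32
tcp_pos: [0.4995, 0.0363, 0.1463]
eef_rot: [[0.952, -0.005, 0.307], [-0.307, 0.0, 0.952], [-0.005, -1.0, -0.001]]
force: [-0.1, 0.1, -0.0]
opening: 0.0557
```

drive_tool --commands "0.3 0 0 -0.8 0;0.3 0 0 -0.8 0;0.3 0 0 -0.8 0;0.3 0 0 -0.7 0;0.3 0 0 0 0;0.3 0 0 0 0"

```text
t: 13.82
tcp_pos: [0.5013, 0.0362, 0.0868]
eef_rot: [[0.952, -0.0, 0.307], [-0.307, 0.0, 0.952], [-0.0, -1.0, -0.0]]
force: [-0.7, 0.4, -0.1]
opening: 0.0552
```

drive_tool --commands "0 0 0 0 0;-0.3 0 0 0 0;-0.5 0 0 0 0;-1 0 0 0 0;-1 0 0 0 0;-1 0 0 0 0;-1 0 0 0 0;-1 0 0 0 0;-1 0 0 0 0" --newtons 40

```text
t: 14.57
tcp_pos: [0.5012, 0.0364, 0.0879]
eef_rot: [[0.952, 0.0, 0.307], [-0.307, 0.001, 0.952], [-0.0, -1.0, 0.0]]
force: [-2.0, 1.4, 5.2]
opening: 0.0145
```

```bash
python3 - <<'E'
from m2 import *
S=shot('side','s4');s=read_state();print(s['tcp_pos'],s['t'],s['opening'],s['force'])
p=proj('side',[s['tcp_pos']])[0]
b=cv2.resize(S[90:250,250:400],None,fx=3.4,fy=3.4,interpolation=2)
cv2.circle(b,tuple(((p-[250,90]+.5)*3.4).astype(int)),3,(0,255,0),-1)
cv2.imwrite('pics/c6.png',b[:,:,::-1])
E
```

```text
[0.50119035 0.03635916 0.08784201] 14.6167 0.014399805074668348 [-2.28677617  0.67179226  4.7325606 ]
```

View pics/c6.png

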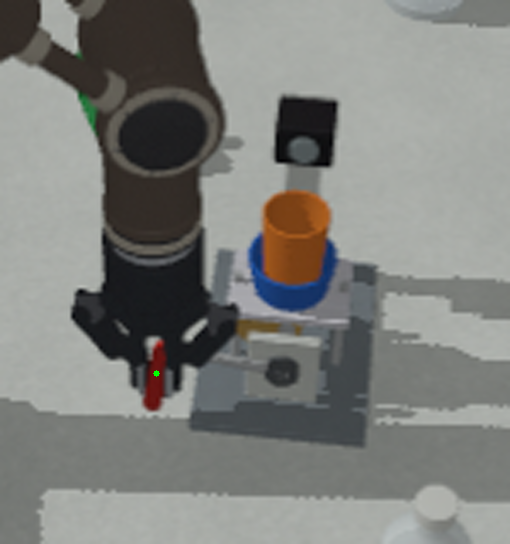

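The handle (155,375) sits between the pads, and the cup is undisturbed. The 14.5 mm opening is a little under the 16 mm bar, so I regrip 5 mm lower.

drive_tool --commands "-0.3 0 0 0 0;-0.3 0 0 0 0;-0.3 0 0 -0.3 0;-0.3 0 0 0 0;-1 0 0 0 0;-1 0 0 0 0;-1 0 0 0 0;-1 0 0 0 0;-1 0 0 0 0;-1 0 0 0 0"

```text
t: 15.45
tcp_pos: [0.501, 0.0359, 0.0804]
eef_rot: [[0.952, -0.0, 0.307], [-0.307, -0.0, 0.952], [-0.0, -1.0, -0.0]]
force: [0.7, -1.3, -2.7]
opening: 0.0147
```

```bash
python3 - <<'E'
import numpy as np
a=np.linspace(1.365,0,31);b=-.1*np.sin(a);z=.1*np.cos(a)
P=np.c_[b*.9516,b*-.3074,z]/.02
P=np.round(P-P[0],2);D=np.diff(P,axis=0)
for i in range(0,30,10):print(';'.join('-1 %g %g %g 0'%tuple(np.round(d,2)) for d in D[i:i+10]))
E
```

```text
-1 0.05 -0.02 0.22 0;-1 0.06 -0.01 0.22 0;-1 0.07 -0.03 0.22 0;-1 0.07 -0.02 0.21 0;-1 0.09 -0.03 0.21 0;-1 0.09 -0.03 0.2 0;-1 0.11 -0.03 0.2 0;-1 0.11 -0.04 0.2 0;-1 0.12 -0.04 0.18 0;-1 0.13 -0.04 0.19 0
-1 0.14 -0.05 0.17 0;-1 0.14 -0.04 0.17 0;-1 0.15 -0.05 0.17 0;-1 0.16 -0.05 0.15 0;-1 0.17 -0.06 0.15 0;-1 0.17 -0.05 0.14 0;-1 0.17 -0.06 0.13 0;-1 0.19 -0.06 0.12 0;-1 0.18 -0.06 0.11 0;-1 0.2 -0.06 0.11 0
-1 0.19 -0.06 0.09 0;-1 0.2 -0.07 0.09 0;-1 0.21 -0.06 0.08 0;-1 0.2 -0.07 0.06 0;-1 0.21 -0.07 0.06 0;-1 0.22 -0.07 0.05 0;-1 0.21 -0.07 0.03 0;-1 0.22 -0.06 0.03 0;-1 0.21 -0.07 0.01 0;-1 0.22 -0.07 0.01 0
```

drive_tool --commands "-1 0.05 -0.02 0.22 0;-1 0.06 -0.01 0.22 0;-1 0.07 -0.03 0.22 0;-1 0.07 -0.02 0.21 0;-1 0.09 -0.03 0.21 0;-1 0.09 -0.03 0.2 0;-1 0.11 -0.03 0.2 0;-1 0.11 -0.04 0.2 0;-1 0.12 -0.04 0.18 0;-1 0.13 -0.04 0.19 0"

```text
t: 16.28
tcp_pos: [0.5154, 0.0311, 0.1209]
eef_rot: [[0.952, -0.009, 0.307], [-0.307, 0.002, 0.952], [-0.009, -1.0, -0.001]]
force: [-8.3, 3.9, -2.6]
opening: 0.0142
```

```bash
python3 - <<'E'
from m2 import *
S=shot('side','s5');s=read_state();print(s['tcp_pos'],s['t'],s['opening'],s['force'])
x,y=sat(S,(270,150,335,215),(165,8),100);print('red',x.mean(),y.mean(),len(x))
x,y=sat(S,(310,120,365,185),(3,25),110);print('cup top',x.mean(),y.min(),'before 145.31')
p=s['tcp_pos'];print(proj('side',[p]))
E
```

```text
[0.515946   0.03095186 0.12173666] 16.3333 0.014788413031609316 [-9.0670827   2.67275046 -0.83407905]
red 300.80871155846086 191.7445494725895 6731
cup top 336.33306988774683 143.5625 before 145.31
[[301.18404703 191.71425595]]
```

The lever follows and the cup has risen with the lift, so I continue.

drive_tool --commands "-1 0.14 -0.05 0.17 0;-1 0.14 -0.04 0.17 0;-1 0.15 -0.05 0.17 0;-1 0.16 -0.05 0.15 0;-1 0.17 -0.06 0.15 0;-1 0.17 -0.05 0.14 0;-1 0.17 -0.06 0.13 0;-1 0.19 -0.06 0.12 0;-1 0.18 -0.06 0.11 0;-1 0.2 -0.06 0.11 0"

```text
t: 17.17
tcp_pos: [0.5418, 0.0223, 0.1508]
eef_rot: [[0.951, -0.028, 0.307], [-0.307, 0.005, 0.952], [-0.029, -1.0, -0.004]]
force: [-28.5, 7.0, 27.1]
opening: 0.0147
```

drive_tool --commands "-1 0.19 -0.06 0.09 0;-1 0.2 -0.07 0.09 0;-1 0.21 -0.06 0.08 0;-1 0.2 -0.07 0.06 0;-1 0.21 -0.07 0.06 0;-1 0.22 -0.07 0.05 0;-1 0.21 -0.07 0.03 0;-1 0.22 -0.06 0.03 0;-1 0.21 -0.07 0.01 0;-1 0.22 -0.07 0.01 0"

```text
t: 18.0
tcp_pos: [0.5933, 0.0059, 0.1637]
eef_rot: [[0.952, -0.004, 0.306], [-0.306, -0.0, 0.952], [-0.003, -1.0, -0.001]]
force: [-10.9, 1.4, 12.0]
opening: 0.0147
```

drive_tool --commands "-1 0 0 0 0;-1 0 0 0 0;-1 0 0 0 0;-1 0 0 0 0;-1 0 0 0 0;-1 0 0 0 0"

```text
t: 18.5
tcp_pos: [0.5944, 0.0056, 0.1635]
eef_rot: [[0.952, -0.0, 0.306], [-0.306, -0.001, 0.952], [0.0, -1.0, -0.001]]
force: [-7.1, -0.1, 7.8]
opening: 0.0146
```

```bash
python3 - <<'E'
from m2 import *
S=shot('side','s6');s=read_state();p=s['tcp_pos'];print(p,s['t'],s['opening'],s['force'],s['dq'].round(3) if hasattr(s['dq'],'round') else s['dq'])
d=p[:2]-[.624,.0975];print('base xy',d@[.9516,-.3074],d@[.3074,.9516],'proj',proj('side',[p]))
x,y=sat(S,(290,140,345,215),(165,8),100);print('red',x.mean(),y.mean(),len(x))
f=K('side')[2][2].copy(); f[2]=0; f/=np.linalg.norm(f)
x,y=sat(S,(310,120,365,185),(3,25),110);w=y<y.min()+9
print('cup rim',(onz('side',(x[w].min()+x[w].max())/2,y.min(),.199)-.0275*f).round(4))
b=cv2.resize(S[90:250,250:400],None,fx=3.4,fy=3.4,interpolation=2)
cv2.imwrite('pics/c7.png',b[:,:,::-1])
E
```

```text
[0.59441969 0.00559519 0.16344825] 18.55 0.014660325108057329 [-6.82342476 -0.35167552  7.97593808] [-0.     0.001 -0.     0.     0.     0.   ]
base xy 0.00010291148033538256 -0.0965496066276464 proj [[332.89087098 184.13595972]]
red 332.9955367840882 182.9519829858615 8346
cup rim [ 0.6043 -0.0516  0.199 ]
```

View pics/c7.png

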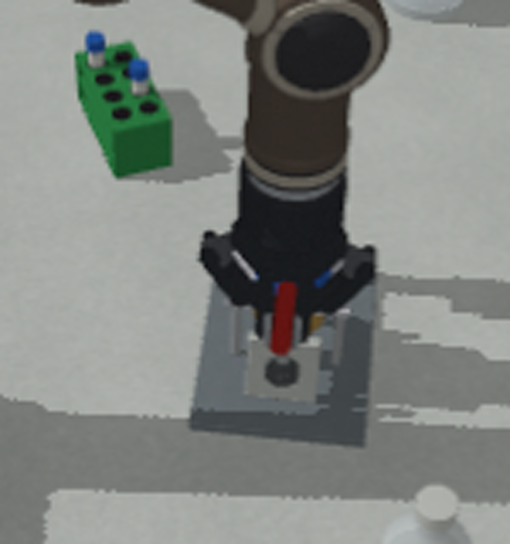

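The red handle (285,320) stands above the axle knob (283,372), held at base x ≈ 0. The gripper hides the cup here, so I check the top view.

```bash
python3 - <<'E'
from m2 import *
T=shot('top','t7');b=cv2.resize(T[130:260,230:360],None,fx=4,fy=4,interpolation=2)
q=proj('top',[[.6245,.097,.199]])[0];print(q)
cv2.circle(b,tuple(((q-[230,130]+.5)*4).astype(int)),2,(0,255,0),-1)
cv2.imwrite('pics/c8.png',b[:,:,::-1])
T3=cv2.imread('pics/t3.png')[:,:,::-1].copy()
x,y=sat(T,(265,145,305,185),(3,25),110);print(x.min(),x.max(),y.min(),y.max())
E
```

```text
[282.36614989 161.87999084]
273.4375 286.0625 153.1875 173.3125
```

View pics/c8.png

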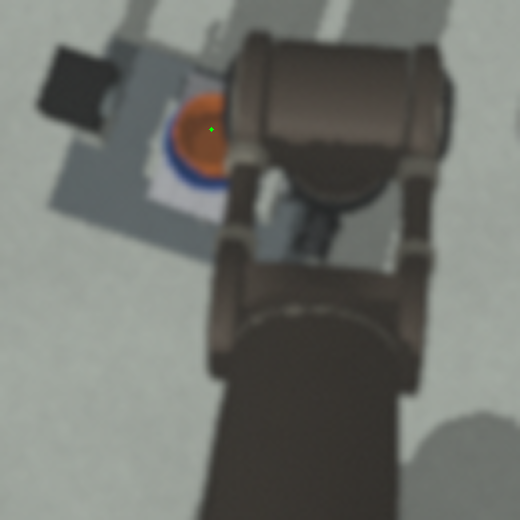

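The cup stands in the carrier (rim centre about 3 mm from the predicted spot, upright), and the lever is held at rest, so I hand in.

```bash
python3 -c "
from rig import *
print(close_job())"
```

```text
the job is handed in; nothing more can be done
None
```

The middle-sized orange cup is in the blue carrier, the lever is held straight up in the gripper, and the job was handed in at about 18.6 s of the 51 s. No verdict was reported.

**Cup:** I lowered it in until contact (about 3.7 N), let go and backed straight up. The side view then showed it upright, about 1 mm off the carrier's measured axis. With the lever up, the arm partly hid the cup. The last top view still showed it standing in the carrier, with its rim centre within about 3 mm of the expected spot.

**Lever:** At the last reading the tool sat at base x = 0.1 mm, right above the axle, and the joints were at rest. The wrist force there was about 7 N sideways and 8 N up, and it peaked near 40 N partway through the swing.

**Bystanders:** The rack and bottle showed no sign of movement in the pictures. The flask was not looked at again after the grasp. I did not measure any of the three at the end.

**Disagreements:**
- The jaws read 14.6 mm on the 16 mm handle. Regripping lower gave the same value, so I took it as a small gauge error or pad give.
- A scripted cup measurement from the last side view was meaningless because the gripper hid the cup, so I relied on the top view instead.

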